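# Square the blanks and open the safety-capped bonding bottle

### The arm

A 7-joint arm with a two-finger parallel gripper is mounted at the origin on the work surface. World frame = base frame: x ahead of the robot, y to its left, z up, the work surface at z = 0. Lengths are in m, angles in rad, forces in N, time in s.
With the tool pointing down it reaches from about 0.425 to 0.875 m from the base axis. Payload 9.9 kg.
Tool frame: the origin (TCP) lies at the very end of the fingers, on their centre line; the grasp point (between the pads) lies behind it (grasp_offset is the z of the grasp point in the tool frame, in m); z points along the fingers, x is the direction in which the jaws open and shut, and the axes are right-handed (so a half turn about z gives the same grasp; the last joint's range is limited). The gripper opens to 85 mm and grips with 20 to 120 N. Pads are 22 mm wide; open, the fingers measure 114 mm over their backs; the gripper's body (76 mm by 85 mm) begins 54 mm behind the grasp point. The pads swing forward as they close: fully open they stand 13 mm farther back than shut.
Start: joints at [-1.253, 0.576, 0.025, 1.437, -0.015, 1.129, -0.057], TCP at [0.264, 0.621, 0.231] pointing down, gripper open.
Joint ranges: [-2.76, 2.76], [-0.34, 2.15], [-1.52, 1.57], [0.19, 2.46], [-1.09, 4.23], [0.17, 1.99], [-2.82, 2.82]. Speed limits (rad/s): [2.22, 2.22, 3.01, 3.01, 3.14, 3.14, 3.14].

### API

Orientations are given as [roll, pitch, yaw] about the fixed x, y, z axes, in that order (R = Rz(yaw) Ry(pitch) Rx(roll)).
In Python, from workcell import * gives the robot as it stands.
- The arm moves only by the shell command python3 -m crank 'ROWS' [OPENING]. ROWS is JSON, a list of rows, each a list of 2 entries, a list of its own where there are three numbers: the shift along the tool's x, y, z in cm, then the turn about the tool's z in degrees. A call has exactly 8 rows; each row is the pose to reach, as a shift and turn from the pose commanded when the call began, along the tool's axes at that moment; what a row does not reach only later rows make up. A row lasts 1/8 s, in which the tool goes at most 62.5 mm and 10.7 degrees, less where a joint would pass 70% of its speed; a pose out of reach is approached as far as the arm can. A call with a gripper value outside its range is refused whole. OPENING is the opening in per cent of the stroke, from 0 (shut) to 100 (fully open), set as the call begins (- or left out, the last holds). The fingers move at their own pace and stop on an object; the grip force is fixed at half the most. Time passes only in rows, so rows that repeat a pose let the fingers close, or fill a call up. It gives the time, the measured TCP pose, the force and the opening at its end, in the units of the state.
- observe(): the state, without advancing time (a new reading comes with each control period).
- get_image(name): name is "scene" or "top"; returns a dict with "color" (480x640x3 uint8, blue, green, red), "K" (3x3 intrinsics, pixels), "camera_from_world" (4x4, takes a point from world to camera coordinates). Camera axes: x right, y down, z forward; pixel columns grow to the right and rows downward; lengths in m; the calibration is good to about 2 mm. A picture is of the moment at which its call begins. There is no depth.
- close_job(): hands the job in, once; it reports no verdict.
The state is a dict: "time_s": time; "joints": joint angles; "dq": joint speeds; "joint_torque": joint torques, N m; "ee_pos": TCP position; "tool_rot": TCP orientation; "contact_force": force on the tool from outside, world axes, zero at the start; "moment": the same for the moment, N m; "opening": finger opening in m.
Only numpy, scipy, OpenCV 4.12 (cv2) and the standard library are available. Lean on these libraries where they do the work, as an engineer would, in place of code of your own. Each camera call takes 0.05 s, during which the arm holds its last target. There are 200 camera calls.

### The job

Four thin square metal blanks are about to be bonded into one pack: first tap or squeeze the stack on its bench block until all the edges are flush on all four sides, and let go of it. Then open the bottle of bonding agent: push its orange safety cap down, twist it counter-clockwise until it is free, and lift it off. Finish while still holding the cap in the gripper, level and still, about 5 to 10 cm straight above the bottle's mouth, with the blanks still squared on their block and the other clock parts left where they are.

Things in the scene. Friction and masses are not known exactly. Their poses are not given: they have to be found in the camera images.
- block: brown wooden bench block under the stack, fixed to the table, 36 x 36 mm and 20 mm high, origin at the centre of its underside on the table. The blanks (50 mm) overhang it on all sides, so fingers can reach below them
- plate0_center (a point): centre of a loose square blank 50 x 50 x 4 mm, 85 g, brass, the lowest, on the block; x and y axes along its edges, z up. The four lie flat on each other, each shifted up to 7 mm and turned up to 0.12 rad from the block's axes; they slide on each other with little force, and the stack's top is 36 mm above the table
- plate1_center (a point): centre of a loose square blank 50 x 50 x 4 mm, 85 g, dark blued steel, second from below; x and y axes along its edges, z up. The four lie flat on each other, each shifted up to 7 mm and turned up to 0.12 rad from the block's axes; they slide on each other with little force, and the stack's top is 36 mm above the table
- plate2_center (a point): centre of a loose square blank 50 x 50 x 4 mm, 85 g, brass, third from below; x and y axes along its edges, z up. The four lie flat on each other, each shifted up to 7 mm and turned up to 0.12 rad from the block's axes; they slide on each other with little force, and the stack's top is 36 mm above the table
- plate3_center (a point): centre of a loose square blank 50 x 50 x 4 mm, 85 g, dark blued steel, the top one; x and y axes along its edges, z up. The four lie flat on each other, each shifted up to 7 mm and turned up to 0.12 rad from the block's axes; they slide on each other with little force, and the stack's top is 36 mm above the table
- bottle: off-white plastic bottle with a blue band, fixed upright in a round wooden stand (100 mm across, 30 mm high) screwed to the table, so it neither moves nor turns. Origin on the table under the bottle's axis, z up. Bottle body 76 mm across up to 72 mm height, then a sloping shoulder to the neck (28 mm across) at 100 mm
- bottle_mouth (a point): on the bottle's axis, 146 mm above the table: the top of the grey spring pad in the bottle's mouth, on which the cap rests
- cap_center (a point): centre (half-way up) of the loose round orange safety cap, 52 mm across, 32 mm high, 40 g, white bar on top along its x axis. On the bottle its underside is 118 mm and its top 150 mm above the table, 18 mm of bare neck free below it. To free it, push it down 4 to 8 mm and, while down, turn it counter-clockwise seen from above by 1.0 to 1.5 rad; then it lifts straight off
- cap_spring (a joint): how far the spring pad under the cap is pushed down, m: 0 at rest, 0.008 at the hard end of travel; about 5 N at first, 11 N at the end. Two lugs inside the cap hold it on the neck: with less than 4 mm of push they block all turning, pushed down they clear the neck's rim from 0.75 rad of counter-clockwise turn on, with a stop near 1.8 rad; it has 3 deg of play and never turns clockwise
- wheel_center (a point): centre of a brass escape wheel, 42 mm across, 8 mm high, lying on the table; leave alone
- arbor_center (a point): centre of a steel pallet arbor, 60 mm long, 30 mm wide, 10 mm high, lying on the table, its length along x; leave alone
- peg_center (a point): centre of a small upright boxwood peg, 20 mm across, 26 mm high; leave alone
- collet_center (a point): centre of a verdigris-green brass hand collet, 22 mm across, 11 mm high; leave alone
Mind the look-alikes: they are no part of the job. What is shaped like the part that bears plate3_center but purple is not meant. What is shaped like the part that bears plate2_center but green is not meant.

How it is judged:
By the outcome, as a careful person would: the job done as asked, in the order asked, and still so for the second after the job is handed in, while the arm keeps its last pose, push and grip.
It also fails if it takes over 72 s, if anything falls off the work surface, if the arm or the gripper's body presses on something with over 40 N, if the wrist force passes 120 N, or if a joint passes its speed limit or range.

## Working session

There is one attempt and no reset: what is moved stays moved. The work goes in short steps, Python scripts to look and compute and a shell command to move; the robot and the scene stay as the last step left them, time stands still between calls to the robot, and variables do not carry over. Pictures are saved under pics/ and viewed, about 8 in all and at most 12, crops included, and the job is handed in when it is done.

```bash
ls; mkdir -p pics; python3 - <<'E'
from workcell import *
import cv2
s=observe(); print(s)
for n in("scene","top"):
    im=get_image(n); cv2.imwrite(f"pics/{n}0.png",im["color"]); print(n,im["K"],im["camera_from_world"])
E
```

```text
pics
{'time_s': 0.0, 'joints': array([-1.25280284,  0.57653506,  0.024807  ,  1.43792934, -0.01501792,
        1.12897563, -0.05648215]), 'dq': array([-3.15233203e-04, -1.68805090e-03, -1.04319658e-05, -6.91784889e-04,
       -8.57016391e-04, -7.36111392e-04,  3.07581749e-04]), 'joint_torque': array([-2.54069465e-05, -7.65775824e+01,  2.25056916e+00, -2.85947996e+01,
        1.53367472e-02,  1.27732626e-02, -1.03710994e-05]), 'ee_pos': array([0.26376303, 0.62083584, 0.23043229]), 'tool_rot': array([3.14154184e+00, 1.66310523e-03, 1.16907789e+00]), 'contact_force': array([-0.40221605,  0.29813933,  0.76923974]), 'moment': array([0.01526039, 0.04565619, 0.00642693]), 'opening': 0.0853599165287854}
scene [[446.86272749   0.         313.05100122]
 [  0.         446.86272749 237.89913755]
 [  0.           0.           1.        ]] [[ 0.65450187  0.75605946  0.00118026 -0.36298211]
 [ 0.6484838  -0.56057234 -0.51500234 -0.33550537]
 [-0.38871077  0.33783538 -0.85718796  1.05035367]
 [ 0.          0.          0.          1.        ]]
top [[480.06287276   0.         317.61137383]
 [  0.         480.06287276 244.59595491]
 [  0.           0.           1.        ]] [[-0.01968702 -0.99980152  0.00305718 -0.00769948]
 [-0.97753692  0.01860665 -0.20994135  0.5728228 ]
 [ 0.20984279 -0.00712163 -0.9777092   0.79734568]
 [ 0.          0.          0.          1.        ]]
```

View pics/scene0.png

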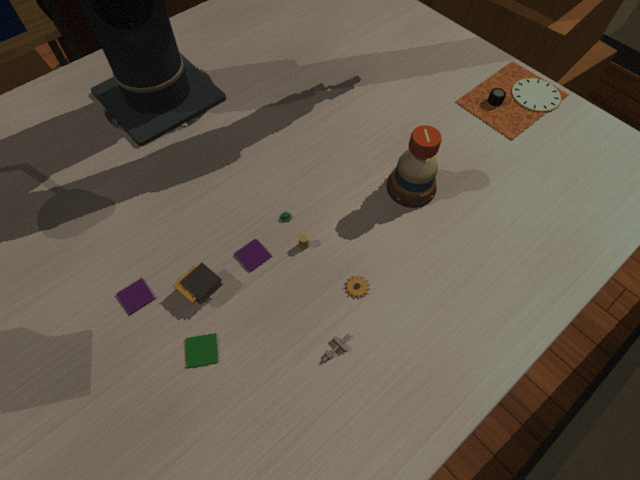

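View pics/top0.png

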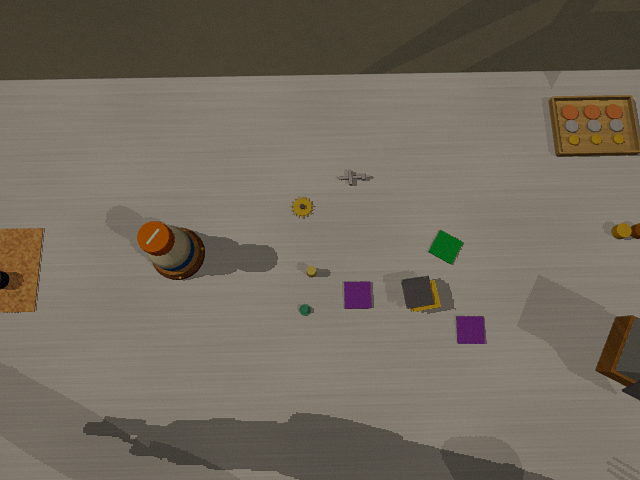

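```bash
cat > h.py <<'E'
from workcell import *
import cv2, numpy as np
def ray(im,uv):
    T=im["camera_from_world"];R,t=T[:3,:3],T[:3,3];C=-R.T@t
    d=R.T@np.linalg.inv(im["K"])@np.array([uv[0],uv[1],1.]);return C,d/np.linalg.norm(d)
def onz(im,uv,z):
    C,d=ray(im,uv);return C+d*(z-C[2])/d[2]
def proj(im,p):
    q=im["K"]@(im["camera_from_world"]@np.array([*p,1.]))[:3];return q[:2]/q[2]
def crop(im,c,w,h,k,name):
    x,y=int(c[0]-w/2),int(c[1]-h/2)
    a=im["color"][y:y+h,x:x+w];cv2.imwrite("pics/"+name,cv2.resize(a,None,fx=k,fy=k,interpolation=cv2.INTER_CUBIC));return x,y
E
python3 - <<'E'
from h import *
import workcell
print({k:v for k,v in vars(workcell).items() if 'off' in k.lower() or isinstance(v,(int,float))},[k for k in dir(workcell) if k[0]!='_'])
t=get_image("top");s=get_image("scene")
def blob(im,m,near,minA=20):
    m=m.astype(np.uint8);n,l,st,c=cv2.connectedComponentsWithStats(m)
    i=min((i for i in range(1,n) if st[i,4]>minA),key=lambda i:np.hypot(*(c[i]-near)));return l==i,c[i],st[i]
res={}
for nm,im,o,dk in(("top",t,(155,238),(419,292)),("scene",s,(425,142),(205,284))):
    c=im["color"].astype(int);hsv=cv2.cvtColor(im["color"],cv2.COLOR_BGR2HSV)
    m=(hsv[...,0]<12)&(hsv[...,1]>180)&(hsv[...,2]>130)
    b,cc,st=blob(im,m,np.array(o));print(nm,"cap",cc,st)
    m=(c.max(2)<90)
    b,cc,st=blob(im,m,np.array(dk));print(nm,"dark",cc,st)
    ct=max(cv2.findContours(b.astype(np.uint8),0,1)[0],key=cv2.contourArea)
    r=cv2.minAreaRect(ct);print(r)
    print(onz(im,r[0],.036),[onz(im,p,.036)[:2].round(4) for p in cv2.boxPoints(r)])
    Cc=[onz(im,cc,z) for z in(.134,.15)];print("cap",Cc)
a=crop(t,(425,295),66,50,6,"a.png");b=crop(s,(203,283),66,50,6,"b.png")
cv2.imwrite("pics/stack.png",np.hstack([cv2.imread("pics/a.png"),cv2.imread("pics/b.png")]));print(a,b)
E
```

```text
{'grasp_offset': -0.0187} ['IKError', 'close_job', 'get_image', 'grasp_offset', 'observe']Traceback (most recent call last):
  File "<stdin>", line 12, in <module>
  File "<stdin>", line 7, in blob
ValueError: min() iterable argument is empty
```

```bash
python3 - <<'E'
from h import *
t=get_image("top");s=get_image("scene")
print(cv2.cvtColor(t["color"],40)[245,150],cv2.cvtColor(s["color"],40)[147,425],t["color"][292,419],t["color"][305,432],s["color"][284,205])
def blob(im,m,near,minA=20):
    m=m.astype(np.uint8);n,l,st,c=cv2.connectedComponentsWithStats(m)
    i=min((i for i in range(1,n) if st[i,4]>minA),key=lambda i:np.hypot(*(c[i]-near)));return l==i,c[i],st[i]
for nm,im,o,dk in(("top",t,(155,238),(419,292)),("scene",s,(425,142),(205,284))):
    c=im["color"].astype(int);hsv=cv2.cvtColor(im["color"],cv2.COLOR_BGR2HSV)
    m=((hsv[...,0]<14)|(hsv[...,0]>172))&(hsv[...,1]>170)&(hsv[...,2]>110)
    b,cc,st=blob(im,m,np.array(o));print(nm,"cap",cc,st)
    Cc=[onz(im,cc,z) for z in(.134,.15)];print("cap",Cc)
    m=(c.max(2)<75)
    b,cc,st=blob(im,m,np.array(dk));print(nm,"dark",cc,st)
    ct=max(cv2.findContours(b.astype(np.uint8),0,1)[0],key=cv2.contourArea)
    r=cv2.minAreaRect(ct);print(r)
    print(onz(im,r[0],.036),[onz(im,p,.036)[:2].round(4) for p in cv2.boxPoints(r)])
a=crop(t,(425,295),66,50,6,"a.png");b=crop(s,(203,283),66,50,6,"b.png")
cv2.imwrite("pics/stack.png",np.hstack([cv2.imread("pics/a.png"),cv2.imread("pics/b.png")]));print(a,b)
E
```

```text
[ 15 255 141] [  9 174  66] [49 55 60] [ 26 114 145] [40 44 47]
top cap [569.49710983 111.78612717] [562 105  16  14 173]
cap [array([ 0.78453843, -0.4605477 ,  0.134     ]), array([ 0.77634781, -0.45119094,  0.15      ])]
top dark [417.12342569 291.72544081] [401 276  33  32 794]
((416.9439697265625, 291.6920166015625), (29.60554313659668, 28.263900756835938), 79.69515228271484)
[ 0.4876189  -0.19639037  0.036     ] [array([ 0.51  , -0.1677]), array([ 0.5183, -0.2188]), array([ 0.4654, -0.2247]), array([ 0.4574, -0.1743])]
scene cap [426.39268293 135.68536585] [413 126  28  21 410]
cap [array([0.56523116, 0.26019665, 0.134     ]), array([0.57326344, 0.24595588, 0.15      ])]
scene dark [194.25249833 291.13924051] [ 161  263   62   57 1501]
((192.7500457763672, 293.2500305175781), (33.941123962402344, 60.10407257080078), 45.0)
[ 0.49944992 -0.21976933  0.036     ] [array([ 0.4775, -0.2707]), array([ 0.4564, -0.1727]), array([ 0.522 , -0.1676]), array([ 0.539 , -0.2631])]
(392, 270) (170, 258)
```

View pics/stack.png

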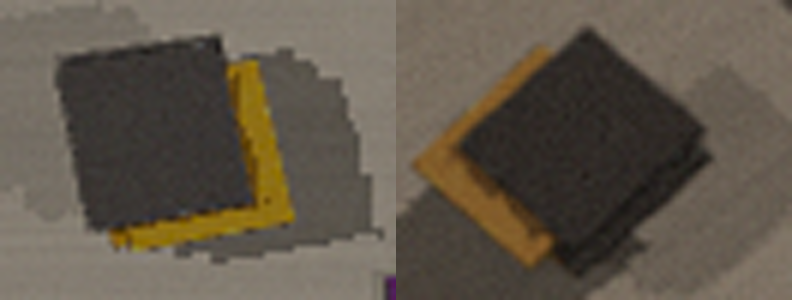

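The stack is the one pile at top (420,293) and scene (200,284), with dark on brass on dark edges. The flat single squares are look-alikes: purple at top (358,295) and (471,330), green at (446,247). Block centre is about (0.486,-0.202), yaw about 8°. The cap is at top (153,237), scene (427,134).

```bash
cat >> h.py <<'E'
def rel(p,yawdeg,s=None):
    from scipy.spatial.transform import Rotation as Ro
    s=s or observe();R=Ro.from_euler("xyz",s["tool_rot"]).as_matrix()
    d=R.T@(np.array(p)-s["ee_pos"])*100;y=np.degrees(s["tool_rot"][2]);tn=(y-yawdeg+180)%360-180
    print("shift cm",d.round(2),"turn",round(tn,1),"t",s["time_s"],"yaw",round(y,1),s["ee_pos"].round(4),"F",s["contact_force"].round(1),"op",round(s["opening"],4),"j7",s["joints"][6].round(2))
E
python3 - <<'E'
from h import *
t=get_image("top");s=get_image("scene")
A,a=ray(t,(153,237));B,b=ray(s,(427,134))
k=np.linalg.lstsq(np.c_[a,-b],B-A,rcond=None)[0];print(A+k[0]*a,B+k[1]*b)
for n in[(418,292.2)]:print(onz(t,n,.036))
for n in[(392+295/6,270+215/6),(392+120/6,270+250/6),(392+258/6,270+60/6)]:print(onz(t,n,.032))
for n in[(170+192/6,258+135/6)]:print("scene top plate",onz(s,n,.036))
rel((.47,.2,.23),8);rel((.486,-.202,.12),8)
E
```

```text
[0.57059435 0.24475191 0.15120354] [0.57259416 0.24744109 0.152604  ]
[ 0.48666542 -0.19823759  0.036     ]
[ 0.46172817 -0.23927775  0.032     ]
[ 0.45232866 -0.18608704  0.032     ]
[ 0.50873463 -0.23149314  0.032     ]
scene top plate [ 0.48975868 -0.19482395  0.036     ]
shift cm [-30.71  35.44   0.12] turn 59.0 t 0.4 yaw 67.0 [0.2639 0.6212 0.2312] F [-0.1 -0.3  0.8] op 0.0855 j7 -0.06
shift cm [-67.08  52.63  11.13] turn 59.0 t 0.4 yaw 67.0 [0.2639 0.6212 0.2312] F [-0.1 -0.3  0.8] op 0.0855 j7 -0.06
```

```bash
python3 -m crank '[[[-4,5,0],0],[[-8,9,0],8],[[-12,14,0],16],[[-16,18,0],24],[[-20,23,0],32],[[-24,28,0],40],[[-28,32,0],48],[[-31,35,0],56]]' && python3 -c "
from h import *
rel((.484,-.203,.12),8)"
```

```text
time_s: 1.4
ee_pos: [0.4658, 0.1963, 0.2317]
tool_rot: [3.141, -0.001, 0.185]
contact_force: [0.1, 0.5, 0.6]
opening: 0.0852
shift cm [-5.55 39.58 11.17] turn 2.6 t 1.4 yaw 10.6 [0.4658 0.1963 0.2317] F [0.1 0.5 0.6] op 0.0852 j7 -0.15
```

```bash
python3 -m crank '[[[-0.7,5.0,0],0],[[-1.4,10,0],1],[[-2.1,15,1],1],[[-2.8,20,2],2],[[-3.5,25,4],2],[[-4.3,30,6],2.6],[[-5,35,8],2.6],[[-5.6,39.6,11],2.6]]' && python3 -m crank '[[[0,0,0],0],[[0,0,0],0],[[0,0,0],0],[[0,0,0],0],[[0,0,0],0],[[0,0,0],0],[[0,0,0],0],[[0,0,0],0]]' && python3 - <<'E'
from h import *
rel((.484,-.203,.007),8)
t=get_image("top");s=get_image("scene")
crop(t,(425,285),100,100,4,"a.png");crop(s,(203,275),100,100,4,"b.png")
cv2.imwrite("pics/above.png",np.hstack([cv2.imread("pics/a.png"),cv2.imread("pics/b.png")]))
E
```

```text
time_s: 2.4
ee_pos: [0.486, -0.2023, 0.1213]
tool_rot: [3.141, -0.002, 0.146]
contact_force: [0.6, 0.4, -0.0]
opening: 0.0855
time_s: 3.4
ee_pos: [0.4853, -0.2004, 0.1213]
tool_rot: [3.142, 0.0, 0.146]
contact_force: [-0.5, 0.6, 0.0]
opening: 0.0857
shift cm [-0.16  0.24 11.43] turn 0.4 t 3.4 yaw 8.4 [ 0.4853 -0.2004  0.1213] F [-0.5  0.6  0. ] op 0.0857 j7 0.73
```

View pics/above.png

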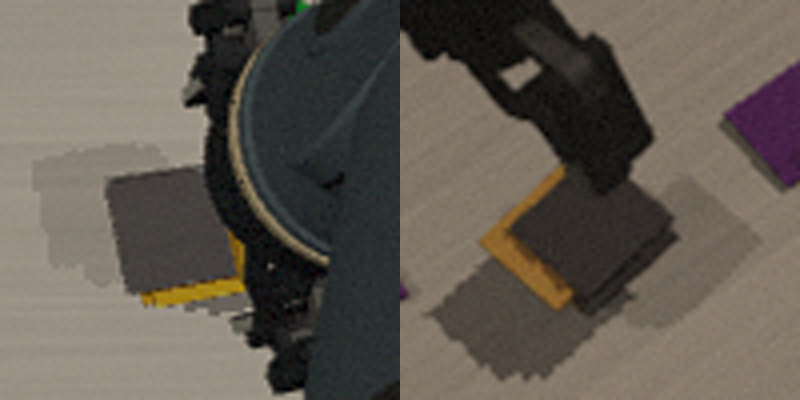

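The gripper is above the stack with the jaws along world x. Both views agree, and the look-alikes are well clear. I'll descend.

```bash
python3 -m crank '[[[0,0.2,2],0.4],[[-0.1,0.2,4],0.4],[[-0.1,0.2,6],0.4],[[-0.1,0.2,7.5],0.4],[[-0.1,0.2,9],0.4],[[-0.1,0.2,10.2],0.4],[[-0.1,0.2,11],0.4],[[-0.1,0.2,11.4],0.4]]' && python3 -m crank '[[[0,0,0],0],[[0,0,0],0],[[0,0,0],0],[[0,0,0],0],[[0,0,0],0],[[0,0,0],0],[[0,0,0],0],[[0,0,0],0]]' 70 && python3 -m crank '[[[0,0,0],0],[[0,0,0],0],[[0,0,0],0],[[0,0,0],0],[[0,0,0],0],[[0,0,0],0],[[0,0,0],0],[[0,0,0],0]]' 62&& python3 -m crank '[[[0,0,0],0],[[0,0,0],0],[[0,0,0],0],[[0,0,0],0],[[0,0,0],0],[[0,0,0],0],[[0,0,0],0],[[0,0,0],0]]' 55
```

```text
time_s: 4.5
ee_pos: [0.4846, -0.2025, 0.0069]
tool_rot: [-3.141, 0.0, 0.139]
contact_force: [0.6, -0.2, -0.3]
opening: 0.0855
time_s: 5.5
ee_pos: [0.4847, -0.2026, 0.0073]
tool_rot: [3.141, -0.0, 0.139]
contact_force: [3.4, 0.4, 3.5]
opening: 0.0598
time_s: 6.5
ee_pos: [0.4853, -0.2026, 0.0076]
tool_rot: [3.141, -0.001, 0.139]
contact_force: [3.6, 0.4, 5.0]
opening: 0.0528
time_s: 7.5
ee_pos: [0.4851, -0.2027, 0.0081]
tool_rot: [3.141, -0.001, 0.14]
contact_force: [2.1, 1.7, 14.1]
opening: 0.0495
```

```bash
python3 -m crank '[[[0,0,0],0],[[0,0,0],0],[[0,0,0],0],[[0,0,0],0],[[0,0,-2],0],[[0,0,-4],0],[[0,0,-6],0],[[0,0,-6],10]]' 100 && python3 -m crank '[[[0,0,0],10],[[0,0,0],20],[[0,0,0],30],[[0,0,0],40],[[0,0,0],50],[[0,0,0],60],[[0,0,0],70],[[0,0,0],80]]' && python3 - <<'E'
from h import *
rel((.485,-.203,.007),-82)
t=get_image("top");s=get_image("scene")
crop(t,(425,285),100,100,4,"a.png");crop(s,(203,275),100,100,4,"b.png")
cv2.imwrite("pics/sq1.png",np.hstack([cv2.imread("pics/a.png"),cv2.imread("pics/b.png")]))
E
```

```text
time_s: 8.5
ee_pos: [0.4852, -0.2029, 0.0687]
tool_rot: [3.141, -0.002, -0.039]
contact_force: [-0.1, 0.8, -0.7]
opening: 0.0855
time_s: 9.5
ee_pos: [0.4845, -0.2023, 0.0672]
tool_rot: [3.141, 0.0, -1.437]
contact_force: [-0.6, 0.6, -0.4]
opening: 0.0854
shift cm [ 0.08 -0.04  6.02] turn -0.3 t 9.5 yaw -82.3 [ 0.4845 -0.2023  0.0672] F [-0.6  0.6 -0.4] op 0.0854 j7 -0.34
```

View pics/sq1.png

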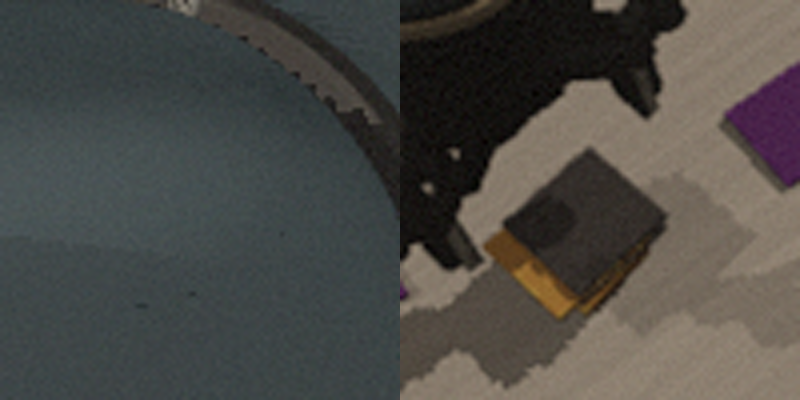

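The x-faces are flush and only the y offset shows. I'll squeeze along y next.

```bash
python3 -m crank '[[[0,0,1],0],[[0,0,2],0],[[0,0,3],0],[[0,0,4],0],[[0,0,5],0],[[0,0,5.6],0],[[0,0,6],0],[[0,0,6],0]]' && python3 -m crank '[[[0,0,0],0],[[0,0,0],0],[[0,0,0],0],[[0,0,0],0],[[0,0,0],0],[[0,0,0],0],[[0,0,0],0],[[0,0,0],0]]' 70 && python3 -m crank '[[[0,0,0],0],[[0,0,0],0],[[0,0,0],0],[[0,0,0],0],[[0,0,0],0],[[0,0,0],0],[[0,0,0],0],[[0,0,0],0]]' 62&& python3 -m crank '[[[0,0,0],0],[[0,0,0],0],[[0,0,0],0],[[0,0,0],0],[[0,0,0],0],[[0,0,0],0],[[0,0,0],0],[[0,0,0],0]]' 55;  python3 -m crank '[[[0,0,0],0],[[0,0,0],0],[[0,0,0],0],[[0,0,0],0],[[0,0,-2],0],[[0,0,-4],0],[[0,0,-6],0],[[0,0,-6],0]]' 100; python3 -c "
from h import *
rel((.485,-.203,.007),8)
s=get_image('scene')
crop(s,(203,275),80,60,8,'sq2.png')"
```

```text
time_s: 10.6
ee_pos: [0.4846, -0.2025, 0.0071]
tool_rot: [3.141, 0.0, -1.432]
contact_force: [0.1, -0.1, 0.4]
opening: 0.0853
time_s: 11.6
ee_pos: [0.4846, -0.2024, 0.0073]
tool_rot: [3.142, 0.0, -1.432]
contact_force: [1.0, -1.2, 1.0]
opening: 0.0602
time_s: 12.6
ee_pos: [0.4847, -0.2028, 0.0074]
tool_rot: [-3.141, -0.001, -1.432]
contact_force: [0.9, -3.6, 5.8]
opening: 0.0531
time_s: 13.6
ee_pos: [0.4849, -0.2032, 0.0079]
tool_rot: [-3.141, -0.001, -1.432]
contact_force: [0.1, -2.4, 12.0]
opening: 0.0493
time_s: 14.6
ee_pos: [0.4852, -0.2027, 0.0682]
tool_rot: [-3.14, -0.001, -1.431]
contact_force: [-0.6, -0.5, -0.1]
opening: 0.0855
shift cm [0.02 0.04 6.12] turn -90.0 t 14.6 yaw -82.0 [ 0.4852 -0.2027  0.0682] F [-0.6 -0.5 -0.1] op 0.0855 j7 -0.34
```

View pics/sq2.png

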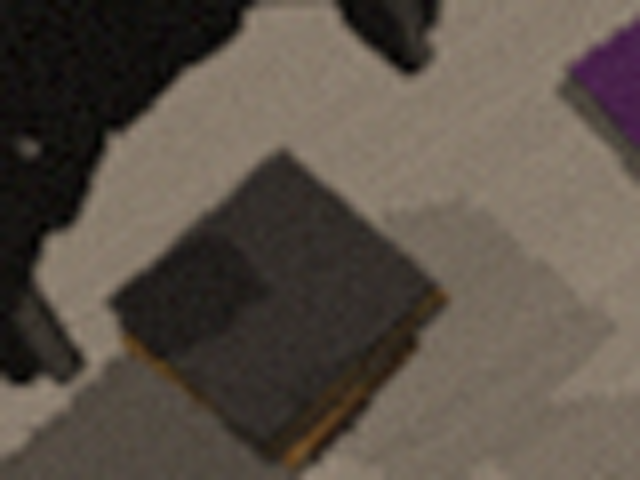

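Mostly square, but the lowest plates look slightly off at right (415,340). I'll repeat both squeezes with the fingers lower.

```bash
Z='[[[0,0,0],0],[[0,0,0],0],[[0,0,0],0],[[0,0,0],0],[[0,0,0],0],[[0,0,0],0],[[0,0,0],0],[[0,0,0],0]]'
python3 -m crank '[[[0,0,1],0],[[0,0,2],0],[[0,0,3],0],[[0,0,4],0],[[0,0,5],0],[[0,0,6],0],[[0,0,6.5],0],[[0,0,6.5],0]]' >/dev/null&& python3 -m crank '[[[0,0,0],0],[[0,0,0],0],[[0,0,0],0],[[0,0,0],0],[[0,0,0],0],[[0,0,0],0],[[0,0,0],0],[[0,0,0],0]]' 62 && python3 -m crank '[[[0,0,0],0],[[0,0,0],0],[[0,0,0],0],[[0,0,0],0],[[0,0,0],0],[[0,0,0],0],[[0,0,0],0],[[0,0,0],0]]' 55;  python3 -m crank '[[[0,0,0],0],[[0,0,0],0],[[0,0,0],0],[[0,0,0],0],[[0,0,-2],0],[[0,0,-4],0],[[0,0,-6],0],[[0,0,-6],-10]]' 100; python3 -m crank '[[[0,0,0],-10],[[0,0,0],-20],[[0,0,0],-30],[[0,0,0],-40],[[0,0,0],-50],[[0,0,0],-60],[[0,0,0],-70],[[0,0,0],-80]]'; python3 -c "
from h import *
rel((.485,-.203,.0025),8)"
```

```text
time_s: 16.65
ee_pos: [0.4847, -0.2026, 0.0023]
tool_rot: [-3.142, -0.0, -1.432]
contact_force: [0.2, -1.3, 0.3]
opening: 0.053
time_s: 17.65
ee_pos: [0.4848, -0.2027, 0.0027]
tool_rot: [-3.141, -0.0, -1.432]
contact_force: [-0.8, 0.2, 6.6]
opening: 0.0494
time_s: 18.65
ee_pos: [0.4851, -0.2027, 0.0633]
tool_rot: [-3.141, -0.001, -1.254]
contact_force: [0.3, 0.2, -0.8]
opening: 0.0856
time_s: 19.65
ee_pos: [0.4845, -0.2025, 0.0623]
tool_rot: [3.142, 0.0, 0.145]
contact_force: [0.3, -0.5, 0.1]
opening: 0.0853
shift cm [0.05 0.05 5.98] turn 0.3 t 19.65 yaw 8.3 [ 0.4845 -0.2025  0.0623] F [ 0.3 -0.5  0.1] op 0.0853 j7 0.78
```

```bash
python3 -m crank '[[[0,0,1],0.3],[[0,0,2],0.3],[[0,0,3],0.3],[[0,0,4],0.3],[[0,0,5],0.3],[[0,0,5.7],0.3],[[0,0,5.9],0.3],[[0,0,5.9],0.3]]' >/dev/null&& python3 -m crank '[[[0,0,0],0],[[0,0,0],0],[[0,0,0],0],[[0,0,0],0],[[0,0,0],0],[[0,0,0],0],[[0,0,0],0],[[0,0,0],0]]' 62 && python3 -m crank '[[[0,0,0],0],[[0,0,0],0],[[0,0,0],0],[[0,0,0],0],[[0,0,0],0],[[0,0,0],0],[[0,0,0],0],[[0,0,0],0]]' 55;  python3 -m crank '[[[0,0,0],0],[[0,0,0],0],[[0,0,0],0],[[0,0,0],0],[[0,0,-3],0],[[0,0,-7],0],[[0,0,-12],0],[[0,0,-16],0]]' 100;  python3 -c "
from h import *
rel((.55,.2,.24),8)"
```

```text
time_s: 21.65
ee_pos: [0.4846, -0.2025, 0.0033]
tool_rot: [3.142, -0.0, 0.134]
contact_force: [-1.1, 0.5, 0.1]
opening: 0.0529
time_s: 22.65
ee_pos: [0.4848, -0.2025, 0.0037]
tool_rot: [3.142, -0.001, 0.134]
contact_force: [-0.9, 0.7, 6.0]
opening: 0.0492
time_s: 23.65
ee_pos: [0.4846, -0.2026, 0.1652]
tool_rot: [3.141, -0.001, 0.134]
contact_force: [0.6, 0.1, 0.1]
opening: 0.0855
shift cm [ 11.85 -39.02  -7.49] turn -0.3 t 23.65 yaw 7.7 [ 0.4846 -0.2026  0.1652] F [0.6 0.1 0.1] op 0.0855 j7 0.7
```

```bash
python3 -m crank '[[[1,-3,-4],0],[[3,-9,-8],0],[[5,-14.4,-8],5],[[7,-20,-8],10],[[8.5,-25,-8],15],[[10.4,-31,-8],20],[[12.4,-37,-8],25],[[14.6,-43.3,-8],28]]';  python3 - <<'E'
from h import *
rel((.572,.246,.24),-20)
t=get_image("top");s=get_image("scene")
crop(t,(420,290),60,60,6,"a.png");crop(s,(203,282),60,60,6,"b.png")
v=np.hstack([cv2.imread("pics/a.png"),cv2.imread("pics/b.png")])
cv2.imwrite("pics/sq3.png",cv2.convertScaleAbs(v,alpha=1.8))
E
```

```text
time_s: 24.65
ee_pos: [0.5703, 0.2429, 0.2433]
tool_rot: [3.142, -0.0, -0.357]
contact_force: [1.0, 0.6, 0.3]
opening: 0.0857
shift cm [ 0.05 -0.35  0.33] turn -0.4 t 24.65 yaw -20.4 [0.5703 0.2429 0.2433] F [1.  0.6 0.3] op 0.0857 j7 -0.56
```

View pics/sq3.png

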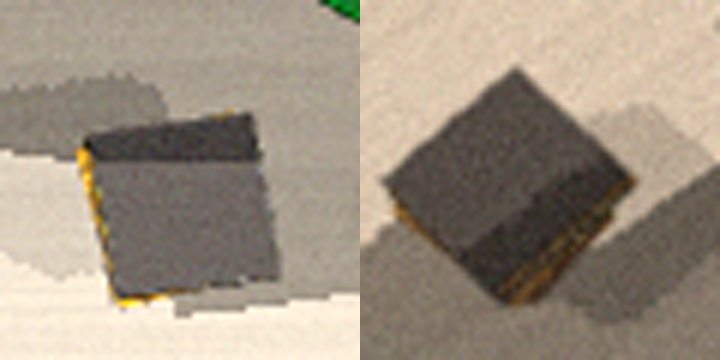

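```bash
python3 - <<'E'
from h import *
t=get_image("top");s=get_image("scene")
y=.136;R=np.array([[np.cos(y),-np.sin(y)],[np.sin(y),np.cos(y)]])
out=[]
for im,c in((t,(420,290)),(s,(203,282))):
    a=cv2.resize(im["color"][c[1]-20:c[1]+24,c[0]-24:c[0]+22],None,fx=8,fy=8,interpolation=cv2.INTER_NEAREST);a=cv2.convertScaleAbs(a,alpha=2.2)
    for z,h,col in((.036,.025,(0,255,0)),(.032,.025,(255,255,0)),(.028,.025,(0,255,255)),(.024,.025,(255,0,255)),(.020,.025,(0,0,255))):
        for sx,sy in((1,1),(1,-1),(-1,-1),(-1,1)):
            q=proj(im,[*(np.array([.485,-.2025])+R@[sx*h,sy*h]),z]);q=(q-np.array([c[0]-24,c[1]-20])+.5)*8
            cv2.circle(a,tuple(int(v) for v in q),3,col,1)
    out.append(a)
cv2.imwrite("pics/sq4.png",np.hstack(out))
E
```

```text
(no output)
```

View pics/sq4.png

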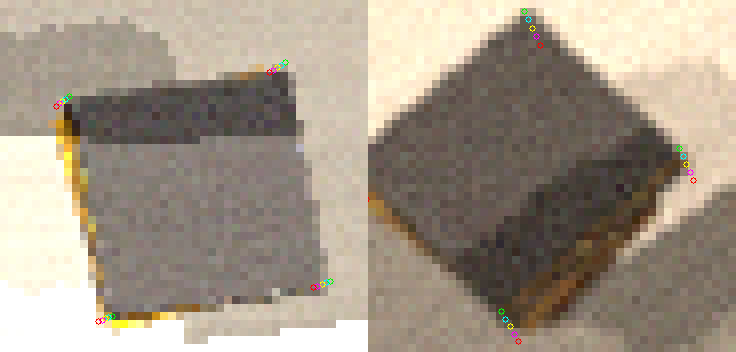

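```bash
python3 - <<'E'
from h import *
out=[]
y=.136;R=np.array([[np.cos(y),-np.sin(y)],[np.sin(y),np.cos(y)]])
for n,c in(("top",(418,292)),("scene",(203,285))):
    L=[get_image(n) for _ in range(8)];im=L[0];a=np.mean([l["color"].astype(float) for l in L],0)
    a=a[c[1]-22:c[1]+22,c[0]-20:c[0]+20]
    a=255*np.clip(a/(110 if n=="scene" else 150),0,1)**.6
    a=cv2.resize(a.astype(np.uint8),None,fx=10,fy=10,interpolation=cv2.INTER_LANCZOS4)
    for z,h,col in((.036,.025,(0,255,0)),(.020,.025,(0,0,255)),(.020,.018,(255,0,0)),(0,.018,(255,0,0))):
        for sx,sy in((1,1),(1,-1),(-1,-1),(-1,1)):
            q=proj(im,[*(np.array([.485,-.2025])+R@[sx*h,sy*h]),z]);q=(q-np.array([c[0]-20,c[1]-22])+.5)*10
            cv2.circle(a,tuple(int(v) for v in q),3,col,1)
    out.append(a)
cv2.imwrite("pics/sq5.png",np.hstack(out))
E
```

```text
(no output)
```

View pics/sq5.png

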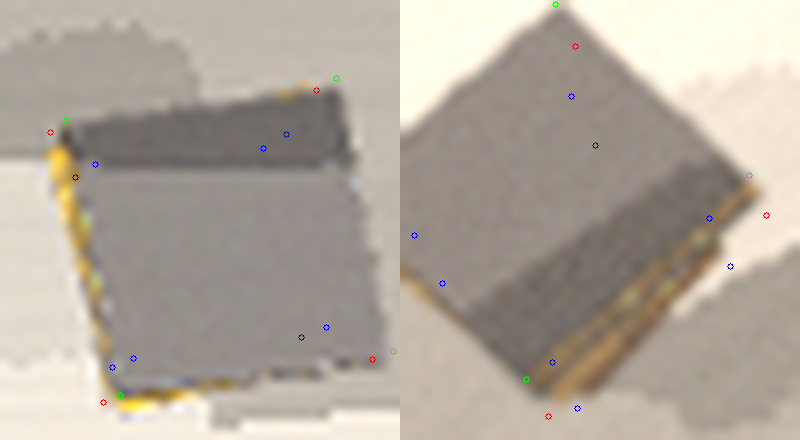

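```bash
python3 - <<'E'
from h import *
for n,x0,x1,y0,y1 in(("top",400,442,274,316),("scene",180,228,262,312)):
    a=np.mean([get_image(n)["color"].astype(float) for l in range(6)],0)[y0:y1,x0:x1]
    b,g,r=a[...,0],a[...,1],a[...,2];print(n,x0,y0)
    sat=(r-b)/(r+1)
    for i in range(y1-y0):
        print(y0+i,''.join('%d'%min(9,int(s*10)) if s>.33 else ('#' if m<75 else '.' if m>95 else '+') for s,m in zip(sat[i],a[i].max(1))))
E
```

```text
top 400 274
274 +++++++++++++++++..+++++++++++++++.+++++++
275 +#+++##+#++++###++++++.++++.++++.....++...
276 #+++++++#+++++++#+..+++.+.................
277 ++++++++++++++++++...................+...+
278 +++++++++++++++++++........+4.++...+++++++
279 #++#++++++++++#+++.....+##54####++++++++.+
280 #+##+###+++++++##################+++++++++
281 ++++++++#########################...+++.+.
282 ++++#############################+...+...+
283 ++++#############################......+..
284 +++45############################.........
285 ##4874############################..+.....
286 ..+885############################+.......
287 ...777###########################+....+++.
288 ....74###########################+++++++++
289 ...374############################++++++++
290 ....77############################++++++++
291 ....67+############################+++++++
292 ....476###########################++......
293 .....57############################+++++++
294 .....65############################+++++++
295 .....34#############################++++++
296 .....47#############################+..+.+
297 ...
[... 2849 characters left out ...]
###########
299 #################55455663#######################
300 ################55456564########################
301 ##+#############3455665#########################
302 #+################5543##########################
303 ###################3###++######################+
304 ################+###+#+++####+###########+####+#
305 ##################++#+#######################+##
306 #############+##++++##########+############+++##
307 ###########+#############+#################++##+
308 #############+###########################+++####
309 #############+########################++++######
310 ########+##+##+#######################+++##++##+
311 #####+##############################+####+++####
```

```bash
cat > edges.py <<'E'
from h import *
def go():
    L=[get_image("top") for _ in range(8)];im=L[0];a=np.mean([l["color"].astype(float) for l in L],0)
    r,b=a[...,2],a[...,0];br=(r-b)/(r+1)
    C=np.array([.485,-.2025]);y=.136;R=np.array([[np.cos(y),-np.sin(y)],[np.sin(y),np.cos(y)]])
    # per side: profile along the outward normal at z=.036; brightness step for the outline of the dark top, brass step for brass
    for nm,n,tg in(("+x",(1,0),(0,1)),("-x",(-1,0),(0,1)),("+y",(0,1),(1,0)),("-y",(0,-1),(1,0))):
        u=np.arange(-.020,.0201,.004);d=np.arange(.018,.034,.0004);row=[]
        for k in u:
            q=np.array([proj(im,[*(C+R@(np.array(n)*e+np.array(tg)*k)),.036]) for e in d],np.float32)
            f=lambda ch:cv2.remap(ch.astype(np.float32),q[:,0].reshape(1,-1),q[:,1].reshape(1,-1),cv2.INTER_LINEAR)[0]
            s=f(br);lum=f(a.max(2));i=np.where(s>.35)[0]
            j=np.where((lum>82)|(s>.35))[0];row.append((d[j[0]]*1e3 if len(j) else -1,d[i[-1]]*1e3 if len(i) else 0))
        print(nm,"top-plate edge mm",[round(p[0],1) for p in row],"brass end",[round(p[1],1) for p in row])
if __name__=="__main__":go()
E
python3 edges.py
```

```text
+x top-plate edge mm [np.float64(24.0), np.float64(22.8), np.float64(25.2), np.float64(24.4), np.float64(24.8), np.float64(25.6), -1, -1, -1, -1, -1] brass end [0, np.float64(24.0), 0, 0, 0, 0, 0, 0, 0, 0, 0]
-x top-plate edge mm [np.float64(28.0), np.float64(27.6), np.float64(25.2), np.float64(28.0), np.float64(27.6), np.float64(27.6), np.float64(27.6), np.float64(25.2), np.float64(26.0), np.float64(25.6), np.float64(24.8)] brass end [0, 0, 0, 0, 0, 0, 0, np.float64(26.4), np.float64(27.6), np.float64(27.6), np.float64(28.0)]
+y top-plate edge mm [np.float64(27.2), np.float64(25.2), np.float64(26.4), np.float64(25.6), np.float64(25.2), np.float64(26.0), np.float64(24.8), np.float64(25.6), np.float64(25.6), np.float64(24.4), np.float64(25.2)] brass end [0, np.float64(26.8), np.float64(27.6), np.float64(26.8), np.float64(27.6), np.float64(28.4), np.float64(28.4), np.float64(29.2), np.float64(29.6), np.float64(29.6), np.float64(30.0)]
-y top-plate edge mm [np.float64(25.6), np.float64(24.8), np.float64(25.2), np.float64(26.4), np.float64(25.2), np.float64(26.4), np.float64(25.2), np.float64(26.0), np.float64(25.6), np.float64(26.0), np.float64(26.8)] brass end [0, 0, 0, 0, 0, 0, 0, 0, 0, 0, 0]
```

The edge measurement shows a lower brass blank (plate0) still turned about 5° CCW relative to the others. I'll go back and squeeze once more at the lowest reach, with firm closing.

```bash
python3 -m crank '[[[1,5.6,0],-2],[[1.9,11.2,0],-6],[[2.8,16.8,0],-10],[[3.7,22.4,0],-14],[[4.7,28,0],-18],[[5.6,33.6,0],-22],[[6.5,39.2,2],-26],[[7.5,44.8,6],-28]]';  python3 -c "
from h import *
rel((.485,-.203,-.002),7.7);rel((.485,-.203,-.002),-82.3)"
```

```text
time_s: 27.65
ee_pos: [0.4865, -0.202, 0.188]
tool_rot: [3.14, -0.003, 0.135]
contact_force: [1.0, 0.5, -0.9]
opening: 0.0854
shift cm [-0.23  0.05 19.  ] turn 0.1 t 27.65 yaw 7.8 [ 0.4865 -0.202   0.188 ] F [ 1.   0.5 -0.9] op 0.0854 j7 0.69
shift cm [-0.23  0.05 19.  ] turn 90.1 t 27.65 yaw 7.8 [ 0.4865 -0.202   0.188 ] F [ 1.   0.5 -0.9] op 0.0854 j7 0.69
```

```bash
python3 -m crank '[[[-0.1,0,3],0],[[-0.1,0,7],0],[[-0.1,0,11],0],[[-0.1,0,14],0],[[-0.1,0,16.5],0],[[-0.1,0,18],0],[[-0.1,0,18.7],0],[[-0.1,0,18.9],0]]' && python3 -m crank '[[[0,0,0],0],[[0,0,0],0],[[0,0,0],0],[[0,0,0],0],[[0,0,0],0],[[0,0,0],0],[[0,0,0],0],[[0,0,0],0]]' 60 && python3 -m crank '[[[0,0,0],0],[[0,0,0],0],[[0,0,0],0],[[0,0,0],0],[[0,0,0],0],[[0,0,0],0],[[0,0,0],0],[[0,0,0],0]]' 30; python3 - <<'E'
from h import *
s=get_image("scene");crop(s,(203,275),80,60,8,'a.png')
cv2.imwrite("pics/grip.png",cv2.convertScaleAbs(cv2.imread("pics/a.png"),alpha=2.5))
E
```

```text
time_s: 28.65
ee_pos: [0.4853, -0.2, -0.0015]
tool_rot: [3.141, -0.0, 0.134]
contact_force: [0.1, 0.5, -0.1]
opening: 0.0853
time_s: 29.65
ee_pos: [0.4851, -0.1998, -0.0017]
tool_rot: [-3.142, 0.0, 0.134]
contact_force: [-0.5, 0.7, 0.5]
opening: 0.051
time_s: 30.65
ee_pos: [0.485, -0.1999, -0.0013]
tool_rot: [3.142, -0.0, 0.134]
contact_force: [-3.3, -0.1, 6.5]
opening: 0.0497
```

View pics/grip.png

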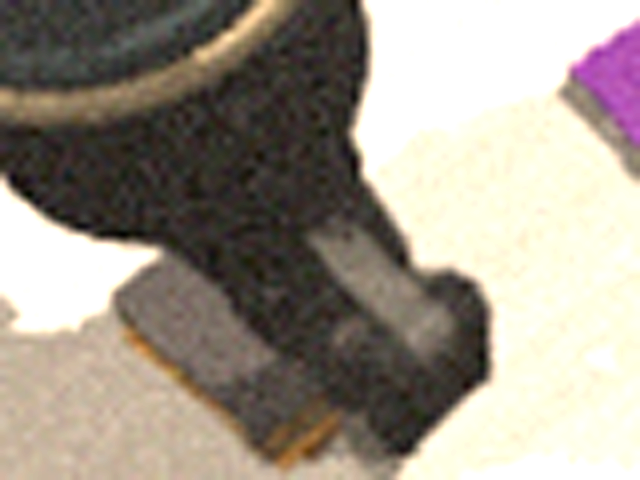

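```bash
python3 -m crank '[[[0,0,0],0],[[0,0,0],0],[[0,0,0],0],[[0,0,0],0],[[0,0,0],0],[[0,0,0],0],[[0,0,0],0],[[0,0,0],0]]' 66 && python3 -m crank '[[[0,0,0],0],[[0,0,0],0],[[0,0,0],0],[[0,0,0],0],[[0,0.2,-3],0],[[0,0.2,-6],0],[[0,0.2,-6.5],10],[[0,0.2,-6.5],20]]' 100 && python3 -m crank '[[[0,0,0],10],[[0,0,0],20],[[0,0,0],30],[[0,0,0],40],[[0,0,0],50],[[0,0,0],60],[[0,0,0],70],[[0,0,0],70]]'; python3 -c "
from h import *
rel((.485,-.203,-.001),-82.3)"
```

```text
time_s: 31.7
ee_pos: [0.4851, -0.1998, -0.0016]
tool_rot: [3.142, -0.0, 0.134]
contact_force: [-0.1, 1.1, -1.0]
opening: 0.0563
time_s: 32.7
ee_pos: [0.4858, -0.2019, 0.0642]
tool_rot: [-3.141, -0.002, -0.221]
contact_force: [0.1, 0.6, -0.3]
opening: 0.0853
time_s: 33.7
ee_pos: [0.4853, -0.2016, 0.0631]
tool_rot: [3.141, -0.0, -1.435]
contact_force: [0.6, -0.6, -0.0]
opening: 0.0853
shift cm [0.13 0.05 6.41] turn 0.1 t 33.7 yaw -82.2 [ 0.4853 -0.2016  0.0631] F [ 0.6 -0.6 -0. ] op 0.0853 j7 -0.32
```

```bash
python3 -m crank '[[[0.1,0,1],0.1],[[0.1,0,2],0.1],[[0.1,0,3],0.1],[[0.1,0,4],0.1],[[0.1,0,5],0.1],[[0.1,0,6],0.1],[[0.1,0,6.4],0.1],[[0.1,0,6.4],0.1]]' 80 && python3 -m crank '[[[0,0,0],0],[[0,0,0],0],[[0,0,0],0],[[0,0,0],0],[[0,0,0],0],[[0,0,0],0],[[0,0,0],0],[[0,0,0],0]]' 60 && python3 -m crank '[[[0,0,0],0],[[0,0,0],0],[[0,0,0],0],[[0,0,0],0],[[0,0,0],0],[[0,0,0],0],[[0,0,0],0],[[0,0,0],0]]' 30; python3 -m crank '[[[0,0,0],0],[[0,0,0],0],[[0,0,0],0],[[0,0,0],0],[[0,0,0],0],[[0,0,0],0],[[0,0,0],0],[[0,0,0],0]]' 66 && python3 -m crank '[[[0,0,0],0],[[0,0,0],0],[[0,0,0],0],[[0,0,0],0],[[0,0,-4],0],[[0,0,-10],0],[[0,0,-16],0],[[0,0,-22],0]]' 100;python3 -c "
from h import *
rel((.572,.246,.24),-20)"
```

```text
time_s: 34.7
ee_pos: [0.4854, -0.2028, -0.0009]
tool_rot: [3.141, 0.0, -1.439]
contact_force: [0.2, -0.7, -0.1]
opening: 0.0685
time_s: 35.7
ee_pos: [0.4855, -0.2027, -0.0007]
tool_rot: [-3.142, 0.0, -1.439]
contact_force: [0.3, 1.0, 0.1]
opening: 0.0513
time_s: 36.7
ee_pos: [0.4856, -0.2027, -0.0003]
tool_rot: [-3.141, 0.0, -1.438]
contact_force: [-0.1, 1.3, 5.5]
opening: 0.0491
time_s: 37.7
ee_pos: [0.4855, -0.2028, -0.0006]
tool_rot: [-3.142, -0.0, -1.439]
contact_force: [0.3, -0.5, 0.0]
opening: 0.0564
time_s: 38.7
ee_pos: [0.4851, -0.2026, 0.2213]
tool_rot: [3.141, -0.0, -1.439]
contact_force: [1.5, 0.0, -0.6]
opening: 0.0854
shift cm [-43.33 -14.52  -1.88] turn -62.4 t 38.7 yaw -82.4 [ 0.4851 -0.2026  0.2213] F [ 1.5  0.  -0.6] op 0.0854 j7 -0.53
```

```bash
python3 -m crank '[[[-5.4,-1.8,-0.5],-8],[[-10.8,-3.6,-1],-16],[[-16.2,-5.4,-1.9],-24],[[-21.6,-7.2,-1.9],-32],[[-27,-9,-1.9],-40],[[-32.4,-10.8,-1.9],-48],[[-37.8,-12.7,-1.9],-56],[[-43.3,-14.5,-1.9],-62]]'; python3 edges.py|sed 's/np.float64//g'; python3 - <<'E'
from h import *
a=np.mean([get_image("scene")["color"].astype(float) for _ in range(3)],0)[262:306,180:225];r,b=a[...,2],a[...,0];s=(r-b)/(r+1)
for i in range(16,44):print(262+i,''.join('%d'%min(9,int(x*10)) if x>.33 else ('#' if m<75 else '.') for x,m in zip(s[i],a[i].max(1))))
rel((.572,.246,.24),-20)
t=get_image("top")["color"];cv2.imwrite("pics/top_sq.png",cv2.resize(cv2.convertScaleAbs(t[268:320,390:445],alpha=1.8),None,fx=10,fy=10,interpolation=cv2.INTER_CUBIC))
E
```

```text
time_s: 39.7
ee_pos: [0.5722, 0.2474, 0.2384]
tool_rot: [-3.141, -0.0, -0.353]
contact_force: [1.0, -0.1, 0.2]
opening: 0.0856
+x top-plate edge mm [(25.2), (25.6), (23.6), (25.6), (25.2), (30.0), -1, -1, -1, -1, -1] brass end [0, 0, (24.4), 0, 0, 0, 0, 0, 0, 0, 0]
-x top-plate edge mm [(28.0), (27.6), (26.8), (27.6), (27.2), (26.8), (25.6), (26.8), (24.4), (24.0), (24.8)] brass end [0, 0, 0, 0, 0, 0, 0, 0, (26.4), (26.8), (26.8)]
+y top-plate edge mm [(26.8), (25.2), (27.6), (26.0), (24.4), (25.2), (24.8), (24.0), (24.8), (24.8), (23.2)] brass end [(26.8), (26.8), 0, (26.4), (26.8), (28.0), (28.4), (28.4), (28.8), (28.8), (29.2)]
-y top-plate edge mm [(25.2), (25.2), (25.2), (26.4), (25.2), (26.0), (26.0), (25.6), (26.8), (26.4), (27.2)] brass end [0, 0, 0, 0, 0, 0, 0, 0, 0, 0, 0]
278 .##################################..........
279 #####################################........
280 #####################################........
281 #####################################3.......
282 ####################################3553.....
283 ####################################454......
284 ###
[... 510 characters left out ...]
#########35545563..#############
295 ########34############5545564################
296 #.########3##########4545554#################
297 .#######.##3#######34435653##################
298 ############3#####55446553###################
299 #####.######34###46545664####################
300 #.###########34454446654#####################
301 .#############355455664######################
302 #.##############356643#######################
303 ##################43###..####################
304 #################.####...####################
305 ##############.#..#.#..######################
shift cm [-0.07 -0.12 -0.14] turn -0.5 t 40.25 yaw -20.5 [0.5722 0.2447 0.2386] F [ 0.1  0.7 -1.1] op 0.0855 j7 -0.43
```

```bash
python3 - <<'E'
from h import *
out=[]
for n,c in(("top",(419,294)),("scene",(201,284))):
    a=np.mean([get_image(n)["color"].astype(float) for _ in range(10)],0)[c[1]-23:c[1]+23,c[0]-23:c[0]+24]
    np.save("pics/%s.npy"%n,a)
    a=255*np.clip(a/(100 if n=="scene" else 140),0,1)**.6
    out.append(cv2.resize(a.astype(np.uint8),None,fx=8.5,fy=8.5,interpolation=cv2.INTER_CUBIC))
cv2.imwrite("pics/sq6.png",np.hstack(out))
E
```

```text
(no output)
```

View pics/sq6.png

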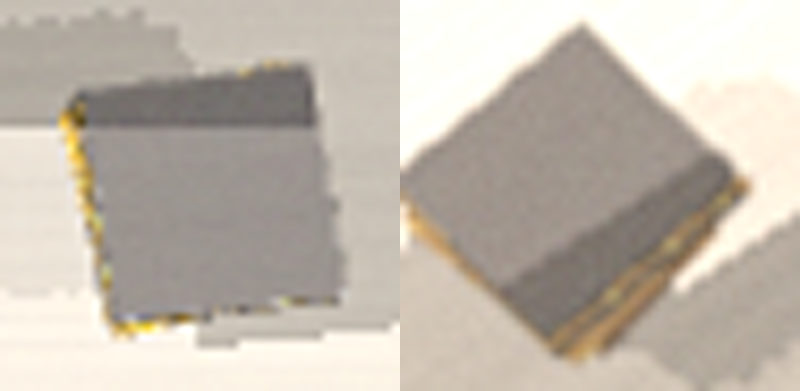

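```bash
cat > ang.py <<'E'
from h import *
im=get_image("top");a=np.load("pics/top.npy");x0,y0=396,271
s=(a[...,2]-a[...,0])/(a[...,2]+1);br=s>.33;dk=(a.max(2)<75)&~br
for i in range(len(a)):print(y0+i,''.join('B' if br[i,j] else '#' if dk[i,j] else '.' for j in range(a.shape[1])))
def fit(pts,lab,z):
    P=np.array([onz(im,p,z)[:2] for p in pts]);d=P-P.mean(0);v=np.linalg.svd(d)[2][0];
    ang=(np.degrees(np.arctan2(v[1],v[0]))+45)%90-45;print(lab,"yaw",round(ang,2),"mid",P.mean(0).round(4),"rms mm",round(1e3*np.std(d@[-v[1],v[0]]),2))
rows=range(286-y0,306-y0)
L=[(np.where(dk[i]|br[i])[0],i) for i in rows]
fit([(x0+np.where(br[i][:20])[0][0]-.5,y0+i) for i in rows if br[i][:20].any()],"+y outer brass(z.024)",.024)
fit([(x0+np.where(br[i][:20])[0][-1]+.5,y0+i) for i in rows if br[i][:20].any()],"+y top plate",.036)
fit([(x0+np.where(dk[i])[0][np.where(dk[i])[0]<45][-1]+.5,y0+i) for i in range(284-y0,304-y0)],"-y top plate",.036)
cols=range(412-x0,432-x0)
fit([(x0+j,y0+np.where(dk[:,j]|br[:,j])[0][np.where(dk[:,j]|br[:,j])[0]<42][-1]+.5) for j in cols],"-x outer",.024)
fit([(x0+j,y0+np.where(dk[:,j])[0][np.where(dk[:,j])[0]<42][-1]+.5) for j in cols],"-x dark",.036)
fit([(x0+j,y0+[k for k in np.where(dk[:,j]|br[:,j])[0] if k>6][0]-.5) for j in cols],"+x outer",.036)
E
python3 ang.py
```

```text
271 ...............................................
272 ................#..............................
273 .....##...#.#..#...............................
274 ...............................................
275 #.##..#......#..#.###..........................
276 .#.............................................
277 ...............................................
278 ...............................BBB##...........
279 .#.#####..................##BB#######..........
280 ######..#.......#####################..........
281 .........############################..........
282 ........#############################..........
283 ........#B###########################..........
284 .......BBB############################.........
285 #######BBB############################.........
286 .......BBB###########################..........
287 .......BBB############################.........
288 ........BB############################.........
289 ........BB############################.........
290 ........BBB############################........
291 ........BBB###########################.........
292 ....
[... 921 characters left out ...]
......
310 .............BBB...............................
311 ...............................................
312 ...............................................
313 ...............................................
314 ...............................................
315 ...............................................
316 ...............................................
+y outer brass(z.024) yaw 12.29 mid [ 0.4824 -0.177 ] rms mm 0.55
+y top plate yaw 5.88 mid [ 0.4811 -0.178 ] rms mm 0.5
-y top plate yaw 5.61 mid [ 0.4838 -0.228 ] rms mm 0.89
-x outer yaw 7.94 mid [ 0.4591 -0.2054] rms mm 0.53
-x dark yaw 5.19 mid [ 0.4593 -0.2028] rms mm 1.1
+x outer yaw 6.43 mid [ 0.511  -0.2061] rms mm 0.6
```

plate0 still reads about 5° CCW of the others, as if it slips the pad tips. I'll square the other three to its angle by squeezing both ways at yaw about 12.5°.

```bash
python3 -m crank '[[[1,5.6,0],-2],[[1.9,11.2,0],-6],[[2.8,16.8,0],-11],[[3.7,22.4,0],-16],[[4.7,28,0],-21],[[5.6,33.6,1],-26],[[6.5,39.2,4],-31],[[7.5,45,9],-33]]' 80;  python3 -c "
from h import *
rel((.485,-.203,.005),12.5)"
```

```text
time_s: 42.35
ee_pos: [0.488, -0.1923, 0.159]
tool_rot: [3.14, -0.003, 0.221]
contact_force: [1.5, 0.7, 0.1]
opening: 0.0684
shift cm [-0.57  0.96 15.4 ] turn 0.2 t 42.35 yaw 12.7 [ 0.488  -0.1923  0.159 ] F [1.5 0.7 0.1] op 0.0684 j7 0.88
```

```bash
python3 -m crank '[[[0,0,0],0],[[0,0,2],0],[[0,0,6],0],[[0,0,9],0],[[0,0,11.5],0],[[0,0,13.5],0],[[0,0,14.2],0],[[0,0,14.4],0]]' && python3 -m crank '[[[0,0,0],0],[[0,0,0],0],[[0,0,0],0],[[0,0,0],0],[[0,0,0],0],[[0,0,0],0],[[0,0,0],0],[[0,0,0],0]]' 40 && python3 -m crank '[[[0,0,0],0],[[0,0,0],0],[[0,0,0],0],[[0,0,0],0],[[0,0,0],0],[[0,0,-2],0],[[0,0,-5],0],[[0,0,-6],10]]' 80 && python3 -m crank '[[[0,0,0],10],[[0,0,0],20],[[0,0,0],30],[[0,0,0],40],[[0,0,0],50],[[0,0,0],60],[[0,0,0],70],[[0,0,0],80]]' && python3 -c "
from h import *
rel((.485,-.203,.001),-77.5)"
```

```text
time_s: 43.35
ee_pos: [0.4883, -0.1896, 0.0152]
tool_rot: [3.142, -0.0, 0.22]
contact_force: [-0.6, 0.0, 0.7]
opening: 0.0684
time_s: 44.35
ee_pos: [0.4873, -0.19, 0.016]
tool_rot: [-3.141, -0.0, 0.219]
contact_force: [-4.4, 1.2, 8.6]
opening: 0.0501
time_s: 45.35
ee_pos: [0.4883, -0.1905, 0.0764]
tool_rot: [3.141, -0.002, 0.042]
contact_force: [0.3, 0.7, 0.0]
opening: 0.0681
time_s: 46.35
ee_pos: [0.4878, -0.1899, 0.0748]
tool_rot: [3.142, 0.0, -1.357]
contact_force: [0.5, -0.7, 0.1]
opening: 0.0685
shift cm [1.22 0.55 7.38] turn -0.2 t 46.35 yaw -77.7 [ 0.4878 -0.1899  0.0748] F [ 0.5 -0.7  0.1] op 0.0685 j7 -0.18
```

```bash
python3 -m crank '[[[1.2,0.2,0],-0.2],[[1.2,0.2,2],-0.2],[[1.2,0.2,4],-0.2],[[1.2,0.2,5.5],-0.2],[[1.2,0.2,6.5],-0.2],[[1.2,0.2,7],-0.2],[[1.2,0.2,7.2],-0.2],[[1.2,0.2,7.2],-0.2]]' && python3 -m crank '[[[0,0,0],0],[[0,0,0],0],[[0,0,0],0],[[0,0,0],0],[[0,0,0],0],[[0,0,0],0],[[0,0,0],0],[[0,0,0],0]]' 40 && python3 -m crank '[[[0,0,0],0],[[0,0,0],0],[[0,0,0],0],[[0,0,0],0],[[0,0,0],0],[[0,0,-4],0],[[0,0,-10],0],[[0,0,-16],0]]' 80 && python3 -c "
from h import *
rel((.572,.246,.23),-20)"
```

```text
time_s: 47.35
ee_pos: [0.4886, -0.2023, 0.0031]
tool_rot: [-3.141, -0.0, -1.348]
contact_force: [-0.6, -0.7, -1.5]
opening: 0.0681
time_s: 48.35
ee_pos: [0.4887, -0.2023, 0.0037]
tool_rot: [-3.14, -0.0, -1.348]
contact_force: [-0.6, 1.8, 8.8]
opening: 0.0505
time_s: 49.35
ee_pos: [0.4879, -0.2022, 0.1645]
tool_rot: [3.14, 0.0, -1.348]
contact_force: [1.6, 0.5, 0.5]
opening: 0.0683
shift cm [-41.86 -18.08  -6.57] turn -57.2 t 49.35 yaw -77.2 [ 0.4879 -0.2022  0.1645] F [1.6 0.5 0.5] op 0.0683 j7 -0.3
```

```bash
python3 -m crank '[[[-4,-1,-4],-6],[[-9,-3.5,-6.5],-14],[[-15,-6,-6.5],-22],[[-20.5,-8.5,-6.5],-30],[[-26,-11,-6.5],-38],[[-31.4,-13.4,-6.5],-46],[[-36.7,-15.8,-6.5],-54],[[-41.9,-18.1,-6.5],-57]]' 100; python3 - <<'E'
from h import *
for n,x0,y0 in(("top",396,271),("scene",178,260)):
    a=np.mean([get_image(n)["color"].astype(float) for _ in range(5)],0)[y0:y0+46,x0:x0+47]
    if n=="top":np.save("pics/top.npy",a)
    s=(a[...,2]-a[...,0])/(a[...,2]+1)
    if n=="scene":
        for i in range(15,46):print(y0+i,''.join('B' if s[i,j]>.33 else '#' if a[i,j].max()<75 else '.' for j in range(47)))
rel((.572,.246,.115),-20)
E
python3 ang.py
```

```text
time_s: 50.35
ee_pos: [0.5723, 0.2485, 0.228]
tool_rot: [-3.141, 0.0, -0.35]
contact_force: [0.5, -0.2, 0.6]
opening: 0.0858
275 ..........########################.............
276 ........###########################............
277 .......#############################...........
278 ......################################.........
279 .....##################################........
280 ....####################################.......
281 ..#######################################......
282 .#########################################.....
283 ########################################BB#....
284 .######################################BBBB....
285 .#####################################BBBB.....
286 ..###################################BBBB.....#
287 ..BB################################BBBB.....##
288 ..BBB##############################BBBB....####
289 ...BBB###########################BBBBB....#####
290 ...BBBB#########################BBBBB...#######
291 .####BBB#######################BBBBB...########
292 ###..#BBB####################BBBBBBB###########
293 ###.##.BBB###################BBBBBB
[... 2775 characters left out ...]
....
310 ...............................................
311 ...............................................
312 ...............................................
313 ...............................................
314 ...............................................
315 ...............................................
316 ...............................................
+y outer brass(z.024) yaw 11.02 mid [ 0.4823 -0.1772] rms mm 0.7
+y top plate yaw 6.29 mid [ 0.481  -0.1778] rms mm 0.5
-y top plate yaw 5.07 mid [ 0.4838 -0.2276] rms mm 0.97
-x outer yaw 7.36 mid [ 0.4626 -0.2056] rms mm 0.53
-x dark yaw 4.13 mid [ 0.4622 -0.203 ] rms mm 1.14
+x outer yaw -0.28 mid [ 0.5131 -0.2063] rms mm 0.37
```

```bash
python3 - <<'E'
from h import *
im=get_image("top")
P=np.array([onz(im,p,.036)[:2] for p in((404.5,280.5),(432.5,277),(436.5,304.5),(408.5,307))])
print(P.round(4),P.mean(0))
for i in range(4):
    d=P[(i+1)%4]-P[i];print(np.hypot(*d).round(4),((np.degrees(np.arctan2(d[1],d[0]))+45)%90-45).round(1))
s=get_image("scene")
Q=np.array([onz(s,p,.036)[:2] for p in((196.5,263.5),(219.5,282.5),(196.5,302),(176.5,282.5))])
print(Q.round(4),Q.mean(0))
L=[get_image("scene")["color"].astype(float) for _ in range(4)];a=np.mean(L,0)
m=(a.max(2)<75)&((a[...,2]-a[...,0])/(a[...,2]+1)<.33)
for i in range(260,284):
    j=np.where(m[i,170:230])[0];print(i,170+j[0],170+j[-1],end=' | ')
E
```

```text
[[ 0.5084 -0.1751]
 [ 0.5138 -0.2263]
 [ 0.4639 -0.23  ]
 [ 0.4605 -0.1795]] [ 0.48663387 -0.20274911]
0.0515 6.0
0.05 4.2
0.0506 3.9
0.0481 5.3
[[ 0.456  -0.1838]
 [ 0.5124 -0.1744]
 [ 0.5169 -0.2237]
 [ 0.4645 -0.2298]] [ 0.48745121 -0.2029259 ]Traceback (most recent call last):
  File "<stdin>", line 13, in <module>
IndexError: index 0 is out of bounds for axis 0 with size 0
```

```bash
python3 - <<'E'
from h import *
def meas(a,im,off):
    m=((a.max(2)<75)&((a[...,2]-a[...,0])/(a[...,2]+1)<.33)).astype(np.uint8)
    n,l,st,c=cv2.connectedComponentsWithStats(m,connectivity=4);i=1+np.argmax(st[1:,4])
    b=cv2.morphologyEx((l==i).astype(np.uint8),cv2.MORPH_OPEN,np.ones((5,5)))
    ct=max(cv2.findContours(b,0,1)[0],key=cv2.contourArea).astype(np.float32)+np.float32(off)
    W=np.array([onz(im,p[0],.036)[:2] for p in ct])*1e3
    r=cv2.minAreaRect(W.astype(np.float32))
    M=cv2.moments(W.astype(np.float32));
    ap=cv2.approxPolyDP(ct,3.5,True)[:,0]
    print("minrect",np.round(r[0],1),np.round(r[1],1),round((r[2]+45)%90-45,1),"corners",[onz(im,p,.036)[:2].round(4).tolist() for p in ap])
im=get_image("top")
f=cv2.imread("pics/top0.png").astype(float)[265:325,390:450];meas(cv2.GaussianBlur(f,(3,3),0),im,(390,265))
a=np.mean([get_image("top")["color"].astype(float) for _ in range(3)],0)[265:325,390:450];meas(a,im,(390,265));meas(cv2.GaussianBlur(a,(3,3),0),im,(390,265))
# second-moment-free yaw: 4-fold moment of the mask's outline about its centre
E
```

```text
minrect [ 487.8 -196.5] [51.3 49.4] 7.0 corners [[0.5139, -0.2182], [0.5075, -0.1705], [0.4605, -0.1768], [0.4668, -0.2221]]
minrect [ 487.5 -201.7] [51.4 49.7] 3.6 corners [[0.5138, -0.2236], [0.5111, -0.1762], [0.464, -0.1806], [0.4667, -0.2257]]
minrect [ 488.2 -202. ] [52.4 49.5] 3.8 corners [[0.5138, -0.2236], [0.5129, -0.1781], [0.4622, -0.1805], [0.4649, -0.2274]]
```

The top plate now reads about 4° CW of the rest, so the low squeezes seem to miss it. There is time for one last centred pass at mid height, yaw about 8°.

```bash
python3 -m crank '[[[0.9,5.6,0],-3],[[1.9,11.2,0.5],-6],[[2.8,16.8,1],-10],[[3.8,22.5,2],-14],[[4.7,28.1,3],-18],[[5.6,33.7,4],-22],[[6.6,39.3,5],-26],[[7.5,45,6],-28.5]]' 75;  python3 -c "
from h import *
rel((.487,-.2025,.008),8.2)"
```

```text
time_s: 52.4
ee_pos: [0.4869, -0.2034, 0.1678]
tool_rot: [3.141, -0.001, 0.147]
contact_force: [0.9, -0.4, 0.1]
opening: 0.064
shift cm [ 1.000e-02 -9.000e-02  1.598e+01] turn 0.2 t 52.4 yaw 8.4 [ 0.4869 -0.2034  0.1678] F [ 0.9 -0.4  0.1] op 0.064 j7 0.89
```

```bash
python3 -m crank '[[[0,0,3],0.2],[[0,0,6],0.2],[[0,0,9],0.2],[[0,0,11.5],0.2],[[0,0,13.5],0.2],[[0,0,15],0.2],[[0,0,15.7],0.2],[[0,0,15.9],0.2]]' 75 && python3 -m crank '[[[0,0,0],0],[[0,0,0],0],[[0,0,0],0],[[0,0,0],0],[[0,0,0],0],[[0,0,0],0],[[0,0,0],0],[[0,0,0],0]]' 20 && python3 -m crank '[[[0,0,0],0],[[0,0,0],0],[[0,0,0],0],[[0,0,-2.5],0],[[0,0,-4.5],0],[[0,0,-4.5],10],[[0,0,-4.5],20],[[0,0,-4.5],30]]' 80 && python3 -m crank '[[[0,0,0],10],[[0,0,0],20],[[0,0,0],30],[[0,0,0],40],[[0,0,0],50],[[0,0,0],60],[[0,0,2.2],60],[[0,0,4.5],60]]' && python3 -m crank '[[[0,0,0],0],[[0,0,0],0],[[0,0,0],0],[[0,0,0],0],[[0,0,0],0],[[0,0,0],0],[[0,0,0],0],[[0,0,0],0]]' 20; python3 -c "
from h import *
rel((.572,.246,.23),-20)"
```

```text
time_s: 53.4
ee_pos: [0.4872, -0.2018, 0.0088]
tool_rot: [3.142, -0.0, 0.141]
contact_force: [-0.5, 0.6, 0.3]
opening: 0.0638
time_s: 54.4
ee_pos: [0.488, -0.2019, 0.0097]
tool_rot: [3.141, -0.002, 0.141]
contact_force: [1.4, 0.1, 5.6]
opening: 0.0493
time_s: 55.4
ee_pos: [0.487, -0.2016, 0.0539]
tool_rot: [-3.141, -0.0, -0.388]
contact_force: [0.4, -0.1, 0.1]
opening: 0.0683
time_s: 56.4
ee_pos: [0.4871, -0.2015, 0.0082]
tool_rot: [3.141, -0.0, -1.429]
contact_force: [0.2, -0.9, -0.2]
opening: 0.0684
time_s: 57.4
ee_pos: [0.4871, -0.2017, 0.0089]
tool_rot: [3.142, -0.0, -1.43]
contact_force: [-0.3, -0.4, -3.8]
opening: 0.0492
shift cm [-43.13 -14.7  -22.11] turn -61.9 t 57.4 yaw -81.9 [ 0.4871 -0.2017  0.0089] F [-0.3 -0.4 -3.8] op 0.0492 j7 -0.09
```

```bash
python3 -m crank '[[[0,0,0],0],[[0,0,0],0],[[0,0,0],0],[[0,0,-2.5],0],[[0,0,-7],0],[[0,0,-12],0],[[0,0,-17],0],[[0,0,-22],0]]' 100 && python3 -m crank '[[[-5.4,-1.8,0],-8],[[-10.8,-3.6,0],-16],[[-16.2,-5.5,0],-24],[[-21.6,-7.3,0],-32],[[-27,-9.2,0],-40],[[-32.4,-11,0],-48],[[-37.8,-12.9,0],-56],[[-43.1,-14.7,0],-62]]'; python3 - <<'E'
from h import *
a=get_image("top")["color"].astype(float);np.save("pics/top.npy",a[271:317,396:443])
rel((.572,.246,.114),-20)
E
python3 ang.py | tail -40
```

```text
time_s: 58.4
ee_pos: [0.4868, -0.2016, 0.2306]
tool_rot: [3.141, 0.0, -1.43]
contact_force: [1.0, 0.3, -1.0]
opening: 0.0856
time_s: 59.4
ee_pos: [0.5721, 0.2477, 0.229]
tool_rot: [-3.141, -0.0, -0.344]
contact_force: [0.7, 0.2, 0.7]
opening: 0.0855
shift cm [ 0.37  1.11 11.38] turn 1.1 t 59.45 yaw -18.9 [0.5722 0.2572 0.2278] F [0.9 7.9 0.1] op 0.0852 j7 -0.29
283 ......BBB############################..........
284 .....##BB############################..........
285 #####.#BBB###########################..........
286 .......BBB############################.........
287 ........BB###########################..........
288 .......BBB############################.........
289 ........BB############################.........
290 ........BB############################.........
291 ........BB############################.........
292 ........BBB############################........
293 .........BB###########################.........
294 .........BB###########################.........
295 .........BB############################........
296 ..........B.###########################........
297 ....
[... 663 characters left out ...]
....
310 ...............................................
311 ...............................................
312 ...............................................
313 ...............................................
314 ...............................................
315 ...............................................
316 ...............................................
+y outer brass(z.024) yaw 9.79 mid [ 0.4824 -0.1763] rms mm 0.69
+y top plate yaw 3.88 mid [ 0.4811 -0.1771] rms mm 0.47
-y top plate yaw 5.73 mid [ 0.4838 -0.2272] rms mm 0.71
-x outer yaw 6.99 mid [ 0.4623 -0.2056] rms mm 0.57
-x dark yaw 3.13 mid [ 0.4622 -0.203 ] rms mm 1.02
+x outer yaw 0.46 mid [ 0.5131 -0.2063] rms mm 0.47
```

```bash
python3 -m crank '[[[0,0,1],0],[[0,0,3],0],[[0,0,5],0],[[0,0,7],0],[[0,0,9],0],[[0,0,10.5],0],[[0,0,11.2],0],[[0,0,11.3],0]]' && python3 -m crank '[[[0,0,0],0],[[0,0,0],0],[[0,0,0],0],[[0,0,0],0],[[0,0,0],0],[[0,0,0],0],[[0,0,0],0],[[0,0,0],0]]' 20
```

```text
time_s: 60.5
ee_pos: [0.5721, 0.2455, 0.1156]
tool_rot: [3.141, 0.0, -0.348]
contact_force: [-0.6, 1.1, 0.5]
opening: 0.0855
time_s: 61.5
ee_pos: [0.5724, 0.2457, 0.1161]
tool_rot: [-3.141, -0.001, -0.348]
contact_force: [0.9, -0.1, 4.4]
opening: 0.0512
```

```bash
python3 -m crank '[[[0,0,0.4],0],[[0,0,0.7],0],[[0,0,0.7],-10],[[0,0,0.7],-20],[[0,0,0.7],-30],[[0,0,0.7],-40],[[0,0,0.7],-50],[[0,0,0.7],-60]]'; python3 -c "
from h import *
rel((.572,.246,.115),55);print(observe()['moment'])"
```

```text
time_s: 62.5
ee_pos: [0.5732, 0.2457, 0.1099]
tool_rot: [3.141, -0.002, 0.705]
contact_force: [-0.6, -1.3, 9.5]
opening: 0.0512
shift cm [-0.07 -0.1  -0.51] turn -14.6 t 62.5 yaw 40.4 [0.5732 0.2457 0.1099] F [-0.6 -1.3  9.5] op 0.0512 j7 0.64
[-0.13197864 -0.06764594 -0.03442615]
```

```bash
python3 -m crank '[[[0,0,0],-9],[[0,0,0],-15],[[0,0,0],-15],[[0,0,-0.7],-15],[[0,0,-2],-15],[[0,0,-4],-15],[[0,0,-6.5],-15],[[0,0,-9],-15]]'; python3 -c "
from h import *
rel((.572,.2455,.204),55.3)
s=get_image('scene');t=get_image('top')
crop(s,(425,140),90,110,4,'a.png');crop(t,(160,240),90,110,4,'b.png')
cv2.imwrite('pics/cap.png',np.hstack([cv2.imread('pics/a.png'),cv2.imread('pics/b.png')]))"
```

```text
time_s: 63.5
ee_pos: [0.5713, 0.2455, 0.1993]
tool_rot: [-3.141, 0.002, 0.961]
contact_force: [0.1, -0.4, -0.7]
opening: 0.0512
shift cm [ 0.04  0.06 -0.47] turn -0.2 t 63.5 yaw 55.1 [0.5713 0.2455 0.1993] F [ 0.1 -0.4 -0.7] op 0.0512 j7 0.78
```

View pics/cap.png

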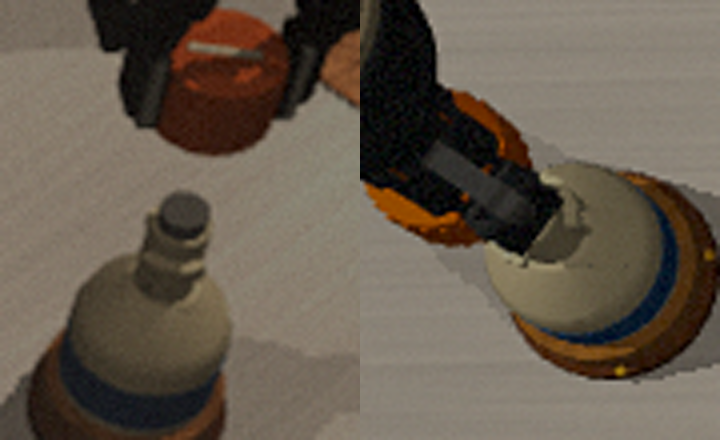

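The cap is off and held level above the bare mouth (scene crop: mouth at (185,215), cap at (225,80)). I'll settle, then hand in.

```bash
python3 -m crank '[[[0,0,0],0],[[0,0,0],0],[[0,0,0],0],[[0,0,0],0],[[0,0,0],0],[[0,0,0],0],[[0,0,0],0],[[0,0,0],0]]'; python3 -c "
from h import *
rel((.572,.2455,.204),55.3);print(abs(observe()['dq']).max());print(close_job())"
```

```text
time_s: 64.6
ee_pos: [0.5721, 0.2457, 0.1989]
tool_rot: [3.142, -0.0, 0.961]
contact_force: [0.0, 0.5, -0.6]
opening: 0.051
shift cm [-0.02  0.   -0.51] turn -0.2 t 64.6 yaw 55.1 [0.5721 0.2457 0.1989] F [ 0.   0.5 -0.6] op 0.051 j7 0.78
0.0016095982231255155
the job is handed in; nothing more can be done
None
```

The cap is off and held as asked, but I can't say for certain that the blanks are fully flush. I handed the job in at 64.6 s.

**What I did**
- **Blanks:** I squeezed the stack between the pads along both of its axes, repeating this at several heights and angles. I then released it and left it on its block.
- **Cap:** I gripped it, pushed it down about 6 mm (9.5 N), turned it about 75° (1.3 rad) counter-clockwise and lifted it straight off.

**Last checks**
- **Cap:** The pictures show the bottle's mouth bare and the cap upright in the gripper. By the tool pose, its underside is about 5.5 cm and its centre about 7 cm above the mouth, on the bottle's axis. The joints were still, with the grip opening reading 51 mm on the 52 mm cap.
- **Blanks (checks disagree):** In the last squeezes the gripper closed to about 49 mm in both directions on the 50 mm blanks. That suggests they are flush.
- **Blanks, camera:** The last top view, at about 1.7 mm per pixel, still showed an uneven brass fringe. It could mean a few degrees of turn between a lower brass blank and the top one, and the repeated squeezes did not clear it. I stopped there because of the time limit.
- **Other clock parts:** I never reached near them, but I took no final picture to confirm they had not moved.

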